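# Swap the snuff box and the medal, tray the coins, stamp the record card

## Task

The silver snuff box and the bronze medal in its capsule stand on each other's plinths: swap them, so that the medal lies centred on the round plinth and the snuff box stands upright and centred on the oblong one, its long sides along the plinth's long sides. Lay every loose coin capsule flat in the cork-lined coin tray, side by side, none resting on another or on the rim. When all of that is in place, record it by pressing the date stamp's plunger fully down to its stop for a moment and letting it come back up; leave the other things on the shelf where they are.

Things in the scene. Friction and masses are not known exactly. Their poses are not given: they have to be found in the camera images.
- snuff: tarnished silver snuff box, 76 (x) x 50 (y) x 26 (z) mm, origin at its centre, z up; starts on the round plinth; 160 g
- medal: bronze medal in a round clear plastic capsule, 56 mm across, 18 mm thick, lying flat; origin at its centre, z its axis; starts on the oblong plinth; 120 g
- coin1: coin in a round clear capsule, 40 mm across, 12 mm thick, lying flat on the shelf at the start; origin at its centre, z its axis. Three to five such coins are present, all alike
- coin2: coin in a round clear capsule, 40 mm across, 12 mm thick, lying flat on the shelf at the start; origin at its centre, z its axis. Three to five such coins are present, all alike
- coin3: coin in a round clear capsule, 40 mm across, 12 mm thick, lying flat on the shelf at the start; origin at its centre, z its axis. Three to five such coins are present, all alike
- coin4: coin in a round clear capsule, 40 mm across, 12 mm thick, lying flat on the shelf at the start; origin at its centre, z its axis. Three to five such coins are present, all alike
- coin5: coin in a round clear capsule, 40 mm across, 12 mm thick, lying flat on the shelf at the start; origin at its centre, z its axis. Three to five such coins are present, all alike
- oblong: fixed oblong cork-topped wooden plinth, 110 (x) x 84 (y) mm, 6 mm high; origin at the centre of its underside, x along its long side
- round: fixed round cork-topped wooden plinth, 100 mm across, 6 mm high; origin at the centre of its underside
- tray: fixed open wooden coin tray lined with cork, 150 (x) x 210 (y) mm outside, walls 5 mm thick and 14 mm high, inner floor at 5 mm; origin at the centre of its underside
- dater: fixed date stamp over a record card: board 120 (x) x 150 (y) x 10 mm, with an iron bridge 34 (x) x 72 (y) mm, 68 mm high, carrying the black round plunger head on top; origin at the centre of the board's underside
- plunger_top (a point): top centre of the date stamp's plunger head (38 mm across, 112 mm above the shelf when up); moves down with it
- plunger (a joint): how far the plunger is pressed (m): 0 up, 0.020 at its stop; the spring needs about 3 N to start and 8 N at the stop, and returns it when released
- loupe: bystander: folding tortoiseshell loupe, round 44 mm across with a case to x = 65 mm, 20 mm wide, 12 mm high; origin under the centre of its round part
- weight: bystander: small brass weight, 26 mm across, 36 mm high; origin under its centre
- polish: bystander: small jar of polish, 44 mm across, 50 mm high; origin under its centre
- brush: bystander: brush lying along its x, 150 mm long, about 30 mm wide
- gauge: bystander: brass coin gauge, 100 (x) x 30 (y) x 14 mm; origin under its centre
There are look-alikes about, which are no part of the job. What is shaped like the round but black or turquoise is not meant.

How it is judged:
By the outcome, as a careful person would: the job done as asked, in the order asked, and still so for the second after the job is handed in, with the robot touching nothing.
Of coin1, coin2, coin3, coin4, coin5 only 3 to 5 are there at a start; the rules pass over those that are not, and their reading is None.
At some moment in a run one of snuff, medal, coin1, coin2, coin3, coin4, coin5 may be knocked a few centimetres aside while the robot is not near it.
Once in a run the grip may slacken for a moment while it holds something.
It also fails if it takes over 210 s, if anything falls off the work surface, if the arm or the gripper's body presses on something with over 40 N, if the wrist force passes 120 N, or if a joint passes its speed limit or range.

## Robot

A 6-joint arm with a two-finger parallel gripper is mounted at the origin on the work surface. World frame = base frame: x ahead of the robot, y to its left, z up, the work surface at z = 0. Lengths are in m, angles in degrees, forces in N, time in s.
With the tool pointing down it reaches from about 0.35 to 0.875 m from the base axis. Payload 4.2 kg.
Tool frame: the origin (TCP) lies on the centre line of the jaws, within the pads' length; the fingertips stand r.tip_extent ahead of it and the grasp point (between the pads) lies 11 mm behind it (r.tip_extent is the distance from the TCP to the fingertips, in m); z points along the fingers, y is the line along which they close (so a half turn about z gives the same grasp; the last joint's range is limited). The gripper opens to 87 mm and grips with 3 to 60 N. Pads are 19 mm wide; open, the fingers measure 117 mm over their backs; the gripper's body (75 mm by 190 mm) begins 51 mm behind the grasp point.
Start: joints at [-61.73, 22.042, 0.453, 0, -68.411, -14.817], TCP at [0.145, -0.608, 0.201] pointing down, gripper open.
Joint ranges: [-179.83, 179.83], [-69.29, 118.12], [-61.27, 80.66], [-181.25, 117.63], [-171.15, -9.14], [-177.46, 177.46]. Speed limits (degrees/s): [159.86, 159.86, 180, 180, 180, 180].

## Interface

Orientations are given as a 3x3 rotation matrix whose columns are the frame's x, y, z axes.
In Python, from station import r gives the robot as it stands.
- The arm moves only by the shell command python3 -m jog 'ROWS'. ROWS is text: rows parted by semicolons, each of 5 numbers parted by spaces: the opening, from 0 (shut) to 1 (fully open), then the shift along the world's x, y, z in mm, then the turn about the world's z in degrees. In form: hand dx dy dz roll; .... A call has 1 to 5 rows; each row shifts and turns the commanded pose from where the row before left it; what a row does not reach is not made up. A row lasts 1/8 s, in which the tool goes at most 62.5 mm and 10.7 degrees, less where a joint would pass 70% of its speed; a pose out of reach is approached as far as the arm can. A call is refused whole if a number of a shift passes 62.5 or a number of a turn 10.7, either way. A call with a gripper value outside its range is refused whole. The fingers move at their own pace and stop on an object; the grip force is fixed at half the most. Time passes only in rows, so rows that do not move let the fingers close. It gives the time, the measured TCP pose, the force, the opening and the grip force at its end, in the units of the state.
- r.sense(): the state, without advancing time (a new reading comes with each control period).
- r.capture(name): name is "scene" or "top" or "wrist"; returns a dict with "pixels" (384x512x3 uint8, red, green, blue), "fovy" (degrees; the focal length in pixels is half the picture's height over the tangent of half this angle, whatever the lens; pixels are square), "cx", "cy" (the principal point, pixels), "k1" (the pictures are not rectified: a ray, as slopes to the right and down, at radius r is drawn at 1 + k1 r^2 times it, then the intrinsics apply), "origin" and "orientation" of the camera in the world; the wrist camera has in their place "T_tool_cam" (4x4, takes a point from camera to tool coordinates, whose origin is the TCP and whose axes are the flange's). Camera axes: x right, y down, z forward; pixel columns grow to the right and rows downward; lengths in m; the calibration is good to about 2 mm. A picture is of the moment at which its call begins: read the wrist's pose just before it. There is no depth.
- r.finish_job(): hands the job in; it is judged then, once.
The state is a dict: "time_s": time; "joints": joint angles; "joint_velocities": joint speeds; "effort": joint torques, N m; "tcp_pos": TCP position; "ee_rot": TCP orientation; "wrist_force": force on the tool from outside, world axes, zero at the start; "moment": the same for the moment, N m; "gripper_width": opening from 0.0 (shut) to 1.0 (fully open); "gripper_force": force on a finger pad.
Only numpy, scipy, OpenCV 4.12 (cv2) and the standard library are available. Lean on these libraries where they do the work, as an engineer would, in place of code of your own. Each camera call takes 0.05 s, during which the arm holds its last target. There are 200 camera calls.

## Working session

There is one attempt and no reset: what is moved stays moved. The work goes in short steps, Python scripts to look and compute and a shell command to move; the robot and the scene stay as the last step left them, time stands still between calls to the robot, and variables do not carry over. Pictures are saved under pics/ and viewed, at most 14 in all, crops included, and the job is handed in when it is done.

```bash
ls; mkdir -p pics; cat > h.py <<'E'
import numpy as np, cv2
from station import r
def cap(n, save=None):
    s=r.sense(); c=r.capture(n)
    if n=="wrist":
        T=np.eye(4); T[:3,:3]=s["ee_rot"]; T[:3,3]=s["tcp_pos"]; T=T@np.array(c["T_tool_cam"])
        c["origin"]=T[:3,3]; c["orientation"]=T[:3,:3]
    c["R"]=np.array(c["orientation"]); c["o"]=np.array(c["origin"])
    if save: cv2.imwrite("pics/"+save+".png", c["pixels"][:,:,::-1])
    return c
def K(c):
    f=c["pixels"].shape[0]/2/np.tan(np.radians(c["fovy"]/2))
    return np.array([[f,0,c["cx"]],[0,f,c["cy"]],[0,0,1.]]), np.array([c["k1"],0,0,0,0.])
def ray(c,uv):
    k,d=K(c); p=cv2.undistortPoints(np.array(uv,float).reshape(-1,1,2),k,d).reshape(-1,2)
    return np.c_[p,np.ones(len(p))]@c["R"].T
def onz(c,uv,z):
    v=ray(c,uv); return c["o"]+v*((z-c["o"][2])/v[:,2])[:,None]
def proj(c,P):
    k,d=K(c); P=(np.array(P,float).reshape(-1,3)-c["o"])@c["R"]
    return cv2.projectPoints(P,np.zeros(3),np.zeros(3),k,d)[0].reshape(-1,2)
E
python3 - <<'E'
from h import *
s=r.sense(); print(s["tcp_pos"],r.tip_extent,s["gripper_width"],s["time_s"]); print(s["ee_rot"])
for n in("scene","top"):
    c=cap(n,n+"0"); print(n,c["o"],c["R"].round(3).tolist(),c["fovy"],c["k1"],c["cx"],c["cy"])
c=cap("wrist","wrist0");print(c["T_tool_cam"],c["fovy"])
E
```

```text
pics
[ 0.14525791 -0.60721878  0.20004998] 0.008 0.9988399206037728 0.0
[[-9.72609611e-01 -2.32443929e-01 -6.03702805e-04]
 [-2.32444691e-01  9.72607367e-01  2.09180296e-03]
 [ 1.00938898e-04  2.17483518e-03 -9.99997630e-01]]
scene [1.14859004 0.01348894 0.68954733] [[-0.011, 0.707, -0.707], [1.0, 0.014, -0.002], [0.008, -0.707, -0.707]] 56.3945728888516 0.0315023166438665 253.15003708711941 196.50740374197895
top [0.29308436 0.01385813 1.47748548] [[0.014, -0.984, 0.176], [-1.0, -0.018, -0.021], [0.023, -0.175, -0.984]] 42.123386658688005 -0.20768760188279392 251.79236070963847 197.4868492323197
[[ 4.46817783e-04 -9.68970360e-01 -2.47176540e-01  6.66435779e-02]
 [ 9.99999439e-01  6.70358389e-04 -8.20222976e-04 -5.54603914e-04]
 [ 9.60468619e-04 -2.47176035e-01  9.68970116e-01 -1.84330582e-01]
 [ 0.00000000e+00  0.00000000e+00  0.00000000e+00  1.00000000e+00]] 68.06938836834367
```

View pics/top0.png

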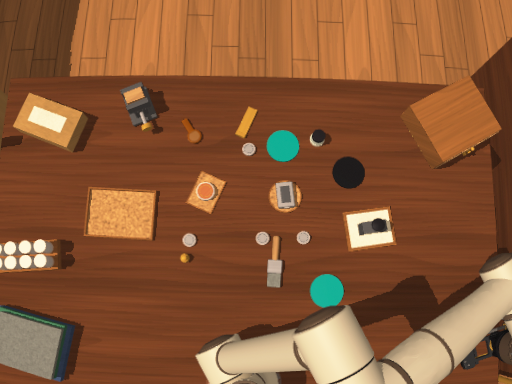

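View pics/scene0.png

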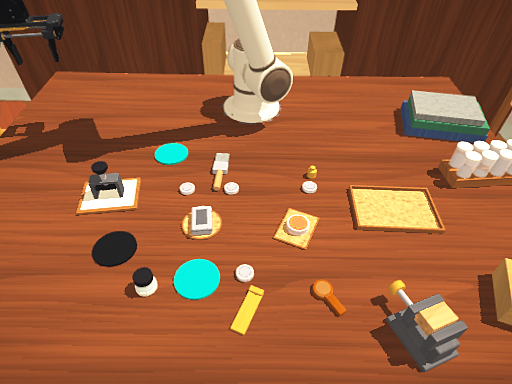

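The top view shows four coins at about (249,149), (190,240), (262,238) and (303,238). The snuff box is on the round plinth at (286,196), the medal on the oblong plinth at (206,191), the tray at (121,214) and the stamp at (370,228). The scene view shows the same four coins.

```bash
python3 - <<'E'
from h import *
for n in ("top","scene"):
    c=cap(n); im=c["pixels"]; hsv=cv2.cvtColor(im,cv2.COLOR_RGB2HSV); H,S,V=cv2.split(hsv)
    print(n)
    for name,m,z,lo,hi in (("light",(S<60)&(V>120),0.012,20,3000),("cork",(H>12)&(H<25)&(S>90)&(V>150),0.006,150,9000),("dark",(V<45),0.11,80,2500)):
        m=m.astype(np.uint8)
        k,l,st,ce=cv2.connectedComponentsWithStats(m)
        for i in range(1,k):
            if lo<st[i,4]<hi and ce[i][1]>100:
                cn=cv2.findContours((l==i).astype(np.uint8),cv2.RETR_EXTERNAL,cv2.CHAIN_APPROX_NONE)[0][0]
                box=cv2.boxPoints(cv2.minAreaRect(cn)); w=onz(c,box,z)[:,:2]
                ctr=w.mean(0)*1000; e=(w[1]-w[0])*1000; f=(w[2]-w[1])*1000
                print(name,ce[i].round(1),st[i,4],"ctr",ctr.round(0),"size",np.linalg.norm(e).round(0),np.linalg.norm(f).round(0),"ang",np.degrees(np.arctan2(e[1],e[0])).round(1), "centroid",(onz(c,ce[i],z)[0,:2]*1000).round(0))
E
```

```text
top
light [ 46.7 118.8] 507 ctr [798. 641.] size 50.0 124.0 ang -14.9 centroid [797. 640.]
light [142.5 117.2] 41 ctr [802. 326.] size 11.0 38.0 ang -70.2 centroid [802. 326.]
light [315.  141.6] 29 ctr [ 734. -210.] size 17.0 39.0 ang -28.0 centroid [ 732. -209.]
light [248.4 148.7] 91 ctr [704.  -3.] size 31.0 32.0 ang -88.8 centroid [705.  -4.]
light [284.7 194.7] 262 ctr [ 565. -116.] size 48.0 78.0 ang -81.6 centroid [ 565. -115.]
light [367.  228.9] 848 ctr [ 468. -372.] size 128.0 98.0 ang -81.2 centroid [ 465. -364.]
light [262.1 237.8] 99 ctr [434. -48.] size 30.0 30.0 ang -89.1 centroid [434. -49.]
light [302.9 237.2] 99 ctr [ 438. -170.] size 30.0 30.0 ang -89.2 centroid [ 438. -170.]
light [188.9 239.7] 98 ctr [424. 168.] size 33.0 30.0 ang -88.8 centroid [425. 167.]
light [ 23.7 247.1] 123 ctr [386. 677.] size 43.0 37.0 ang -21.4 centroid [388. 678.]
light [ 38.6 246. ] 127 ctr [391. 628.] size 45.0 37.0 ang -18.3 centroid [393. 628.]
light [  9.1 248.1] 119 ctr [381. 727.] size 43.0 37.0 ang -25.3 centroid [383. 727.]
light [ 48.2 247.8] 29 ctr [389. 596.] size 21.0 15.
[... 4115 characters left out ...]
9. 118.]
cork [200.6 225.3] 257 ctr [ 566. -116.] size 100.0 87.0 ang 94.6 centroid [ 569. -118.]
cork [297.7 222.3] 206 ctr [555. 124.] size 44.0 43.0 ang 91.1 centroid [555. 125.]
cork [502.6 275.8] 378 ctr [713. 554.] size 43.0 134.0 ang 91.5 centroid [701. 562.]
cork [327.6 293.8] 414 ctr [756. 179.] size 41.0 86.0 ang 140.7 centroid [754. 173.]
cork [247.9 307.9] 151 ctr [789.   4.] size 108.0 35.0 ang 158.2 centroid [789.   5.]
cork [431.4 317.9] 503 ctr [801. 383.] size 98.0 49.0 ang 114.2 centroid [803. 373.]
dark [104.8 186.9] 102 ctr [ 544. -333.] size 45.0 18.0 ang 97.9 centroid [ 544. -334.]
dark [114.1 248.7] 1177 ctr [ 718. -262.] size 85.0 87.0 ang 129.3 centroid [ 720. -262.]
```

```bash
python3 -m jog '1 28 46 10 0;1 28 46 10 0;1 28 46 10 0;1 28 46 10 0;1 28 46 0 0'; python3 -m jog '1 28 46 0 0;1 28 46 0 0;1 28 46 0 0;1 28 46 0 0;1 28 46 0 0'; python3 -m jog '1 28 46 0 0;1 28 46 0 0;1 28 46 0 0;1 28 10 0 0;1 0 0 0 0'
python3 - <<'E'
from h import *
c=cap("wrist","w1"); s=r.sense(); print(s["tcp_pos"],s["time_s"],c["o"])
E
```

```text
time_s: 0.88
tcp_pos: [0.2865, -0.3767, 0.2421]
ee_rot: [[-0.973, -0.232, 0.002], [-0.232, 0.973, -0.002], [-0.002, -0.002, -1.0]]
wrist_force: [0.4, -0.1, -0.0]
gripper_width: 0.999
gripper_force: 0.0
time_s: 1.5
tcp_pos: [0.426, -0.1461, 0.2414]
ee_rot: [[-0.972, -0.233, 0.001], [-0.233, 0.972, -0.0], [-0.001, -0.0, -1.0]]
wrist_force: [1.3, -0.5, -0.1]
gripper_width: 1.002
gripper_force: 0.0
time_s: 2.12
tcp_pos: [0.5385, 0.0013, 0.2402]
ee_rot: [[-0.972, -0.234, -0.001], [-0.234, 0.972, -0.0], [0.001, -0.0, -1.0]]
wrist_force: [-0.1, -0.4, -0.7]
gripper_width: 0.998
gripper_force: 0.0
[0.53745084 0.00058021 0.24039528] 2.175 [ 0.47408455 -0.01475632  0.42464824]
```

View pics/w1.png

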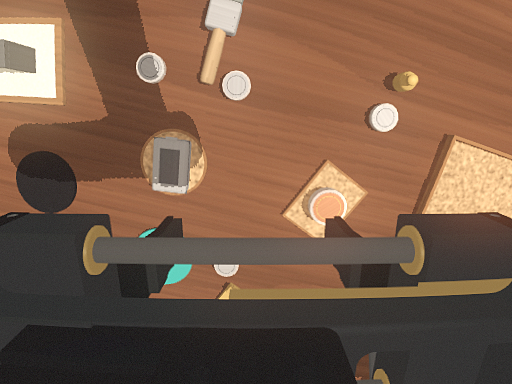

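The wrist view shows the snuff box (172,165) on the round plinth, the medal (327,207) on the oblong one, and the coins at (151,68), (236,86), (383,118) and (226,268). The brush handle lies between the first two coins.

```bash
cat >> h.py <<'E'
def blobs(c,m,z,lo=60,hi=1e5,box=None):
    m=m.astype(np.uint8)
    if box: mm=np.zeros_like(m); x0,y0,x1,y1=box; mm[y0:y1,x0:x1]=1; m=m*mm
    for cn in cv2.findContours(m,cv2.RETR_EXTERNAL,cv2.CHAIN_APPROX_NONE)[0]:
        a=cv2.contourArea(cn)
        if not lo<a<hi: continue
        h=cv2.convexHull(cn); w=onz(c,h.reshape(-1,2),z)[:,:2]*1000
        rc=cv2.minAreaRect(w.astype(np.float32)); bx=cv2.boxPoints(rc); e=bx[1]-bx[0]; f=bx[2]-bx[1]
        if np.linalg.norm(f)>np.linalg.norm(e): e,f=f,e
        (ex,ey),er=cv2.minEnclosingCircle(w.astype(np.float32))
        print("px",h.reshape(-1,2).mean(0).round(0),"a",a,"rect",np.round(rc[0],1),"size",np.linalg.norm(e).round(1),np.linalg.norm(f).round(1),"long ang",round((np.degrees(np.arctan2(e[1],e[0]))+90)%180-90,1),"circ",round(ex,1),round(ey,1),"r",round(er,1))
def hsv(c): return cv2.split(cv2.cvtColor(c["pixels"],cv2.COLOR_RGB2HSV))
E
python3 - <<'E'
from h import *
c=cap("wrist"); H,S,V=hsv(c)
print("light z12/32"); L=(S<60)&(V>100)
blobs(c,L,0.012,box=(120,0,512,210))
print("snuff z=.032"); blobs(c,(S<70)&(V>35),0.032,300,box=(130,120,220,212))
print("cork"); C=((H>10)&(H<25)&(S>70)&(V>125))
blobs(c,C,0.006,300,box=(120,120,512,213))
t=cap("top"); H,S,V=hsv(t)
print("top: snuff/medal/cork")
blobs(t,(S<70)&(V>60),0.032,100,box=(265,175,310,215))
blobs(t,(V>125)&(S>60)&(H>10)&(H<25),0.006,100,box=(80,165,310,250))
E
```

```text
light z12/32
px [329. 198.] a 103.0 rect [559.9 122.7] size 56.0 29.9 long ang -76.6 circ 571.4 125.4 r 28.2
px [172. 165.] a 1868.5 rect [ 564.9 -118. ] size 81.9 54.9 long ang 6.2 circ 565.8 -118.2 r 46.6
px [383. 119.] a 588.0 rect [425.2 164.8] size 39.9 39.3 long ang -70.5 circ 424.9 165.1 r 20.7
px [236.  87.] a 623.0 rect [433.8 -49.7] size 38.7 37.2 long ang -76.6 circ 433.6 -49.3 r 19.9
px [150.  68.] a 661.0 rect [ 437.8 -170.1] size 41.4 38.9 long ang 76.7 circ 437.2 -169.9 r 21.0
px [224.  21.] a 1020.0 rect [347.8 -86.4] size 48.2 44.5 long ang -1.5 circ 347.8 -84.0 r 30.0
snuff z=.032
px [173. 168.] a 1894.5 rect [ 560.3 -113.2] size 78.1 52.8 long ang 7.0 circ 561.3 -113.2 r 44.4
cork
px [328. 200.] a 469.0 rect [565.8 126. ] size 47.6 30.5 long ang -76.6 circ 574.3 128.3 r 24.4
px [240. 149.] a 32021.0 rect [511.5 106. ] size 638.1 148.0 long ang -76.6 circ 578.6 121.9 r 319.1
top: snuff/medal/cork
px [286. 199.] a 159.0 rect [ 558.6 -114.1] size 70.9 47.8 long ang 7.5 circ 560.3 -114.4 r 40.5
px [302. 237.] a 125.5 rect [ 438.6 -169.9] size 39.0 38.7 long ang -25.9 circ 438.5 -169.6 r 20.6
px [261. 238.] a 130.5 rect [435.7 -47.3] size 38.7 38.6 long ang 0.7 circ 434.9 -48.2 r 20.6
px [204. 204.] a 237.0 rect [536.1 129.6] size 68.4 53.8 long ang 82.2 circ 536.2 133.6 r 39.9
px [213. 176.] a 799.0 rect [618.6  69.9] size 179.1 71.2 long ang -89.0 circ 646.4 70.3 r 89.7
px [151. 204.] a 7079.0 rect [522.8 304. ] size 378.0 255.3 long ang -89.2 circ 489.0 298.9 r 206.4
```

```bash
python3 -m jog '1 25 40 -25 0;1 25 40 -25 0;1 25 40 -25 0;1 15 5 -10 0;1 0 0 0 0' | head -2
python3 - <<'E'
from h import *
c=cap("wrist","w2"); H,S,V=hsv(c)
C=(H>10)&(H<25)&(S>85)&(V>150)
blobs(c,C,0.006,300,box=(0,0,512,215))
cv2.imwrite("pics/m2.png",np.hstack([c["pixels"][:230,:,::-1][:, 100:500],cv2.merge([C.astype(np.uint8)*255]*3)[:230,100:500]]))
E
```

```text
time_s: 2.9
tcp_pos: [0.6272, 0.1244, 0.1553]
px [  8. 202.] a 411.5 rect [ 730.2 -175.6] size 39.6 32.1 long ang 0.1 circ 729.9 -179.3 r 22.3
px [ 27. 101.] a 2013.0 rect [ 588.8 -170.9] size 91.0 72.2 long ang 15.9 circ 592.9 -172.3 r 53.1
px [304. 136.] a 63891.0 rect [529.7 207.7] size 474.6 245.5 long ang -76.8 circ 530.6 207.9 r 266.1
px [72. 82.] a 2769.5 rect [ 539.3 -135.1] size 158.0 96.6 long ang 32.7 circ 543.5 -141.7 r 83.6
```

View pics/m2.png

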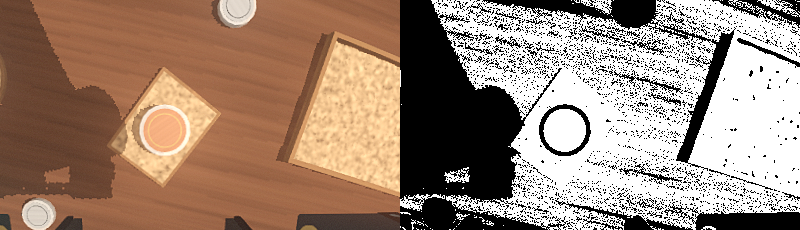

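The crop (shifted 100 px) shows the medal at (264,130), fully on the oblong plinth, whose corners are at about (262,68), (320,112), (263,186) and (208,147). The tray is at right and a coin at (337,10).

```bash
python3 - <<'E'
from h import *
c=cap("wrist"); p=c["pixels"]
for n,(u,v) in dict(cork=(290,105),table=(370,60),rim=(290,88),table2=(350,150),tray=(450,100),medal=(264,130),ring=(264,107)).items(): print(n,p[v-1:v+2,u-1:u+2].reshape(-1,3).mean(0).round())
G=p[:,:,1]
for th in (105,120,140):
    print(th); blobs(c,G>th,0.006,1500,box=(195,55,512,213))
M=(p.min(2)>110); print("medal"); blobs(c,M,0.024,300,box=(225,90,300,170))
E
```

```text
cork [254. 212. 157.]
table [164. 108.  76.]
rim [198. 140.  95.]
table2 [167. 110.  76.]
tray [229. 183. 132.]
medal [249. 179. 133.]
ring [249. 224. 201.]
105
px [341. 144.] a 33892.5 rect [545.2 253.2] size 393.7 189.7 long ang -76.9 circ 565.8 260.6 r 207.2
px [363.  75.] a 1939.5 rect [488.2 182.7] size 167.9 40.6 long ang -85.0 circ 479.5 181.9 r 84.2
120
px [261. 123.] a 6752.5 rect [571.7 125.4] size 110.2 91.9 long ang -23.4 circ 569.7 122.2 r 67.7
px [454. 127.] a 13013.5 rect [502.6 370. ] size 183.5 145.1 long ang 87.9 circ 511.3 369.7 r 111.3
140
px [260. 129.] a 6468.5 rect [569.9 121.5] size 109.3 83.0 long ang -23.7 circ 569.8 121.7 r 67.7
px [445. 105.] a 12945.5 rect [502.3 369.9] size 183.5 144.2 long ang 87.9 circ 511.4 370.0 r 110.9
medal
px [265. 125.] a 4789.0 rect [571.5 119.6] size 85.2 81.8 long ang 13.4 circ 567.7 118.5 r 51.0
```

```bash
python3 - <<'E'
from h import *
c=cap("wrist"); print((onz(c,[[264,130.5]],.024)*1000).round(1), r.sense()["tcp_pos"])
p=c["pixels"].astype(int); H,S,V=hsv(c)
blobs(c,(p[:,:,2]>175),0.024,100,box=(230,95,300,168))
E
```

```text
[[571.2 121.9  24. ]] [0.62725579 0.12397976 0.15758976]
px [265. 129.] a 1968.0 rect [570.4 122.8] size 54.8 54.5 long ang 57.5 circ 570.5 122.7 r 27.9
```

```bash
python3 -m jog '1 -28 -1 0 0;1 -28 -1 -20 0;1 0 0 -45 0;1 0 0 -45 0;1 0 0 0 0' ;  python3 -m jog '1 0 0 -28 0;1 0 0 0 0;0 0 0 0 0;0 0 0 0 0;0 0 0 0 0'; python3 -m jog '0 0 0 0 0;0 0 0 0 0'
```

```text
time_s: 3.68
tcp_pos: [0.5689, 0.1213, 0.0445]
ee_rot: [[-0.973, -0.231, -0.006], [-0.231, 0.973, -0.002], [0.006, -0.001, -1.0]]
wrist_force: [-0.7, 0.3, 0.6]
gripper_width: 1.002
gripper_force: 0.0
time_s: 4.3
tcp_pos: [0.5719, 0.1234, 0.0192]
ee_rot: [[-0.973, -0.233, 0.002], [-0.233, 0.973, 0.001], [-0.002, 0.0, -1.0]]
wrist_force: [-0.2, 0.6, -0.5]
gripper_width: 0.744
gripper_force: 0.0
time_s: 4.55
tcp_pos: [0.5714, 0.1232, 0.0182]
ee_rot: [[-0.973, -0.233, -0.0], [-0.233, 0.973, -0.0], [0.0, -0.0, -1.0]]
wrist_force: [-0.5, -0.6, -0.1]
gripper_width: 0.517
gripper_force: 0.0
```

```bash
python3 - <<'E'
from h import *
c=cap("wrist","w3"); s=r.sense(); print(s["gripper_width"],s["gripper_force"])
cv2.imwrite("pics/w3c.png",cv2.resize(c["pixels"][60:300,120:420,::-1],(600,480)))
t=cap("top"); H,S,V=hsv(t)
cv2.imwrite("pics/t3c.png",cv2.resize(t["pixels"][150:260,160:330,::-1],None,fx=4,fy=4))
E
```

```text
0.47238534345925953 0.0
```

View pics/w3c.png

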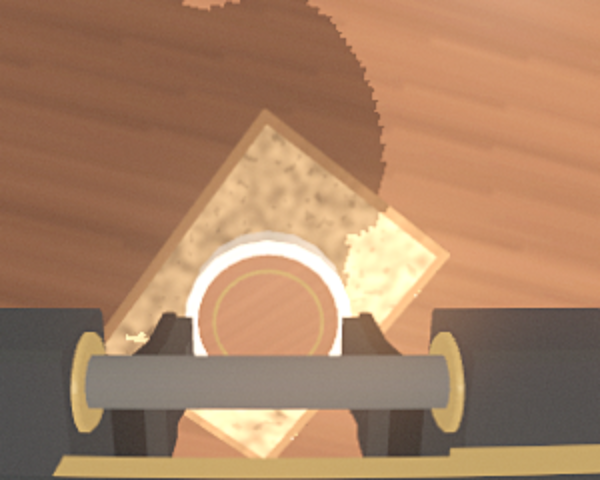

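The crop shows the fingers about to touch the medal's sides, with the medal centred between them; keep closing.

```bash
python3 -m jog '0 0 0 0 0;0 0 0 0 0;0 0 0 0 0;0 0 0 0 0'
```

```text
time_s: 5.15
tcp_pos: [0.5714, 0.1232, 0.0181]
ee_rot: [[-0.973, -0.233, -0.0], [-0.233, 0.973, 0.0], [0.0, 0.0, -1.0]]
wrist_force: [0.3, 0.4, -0.8]
gripper_width: 0.023
gripper_force: 0.0
```

```bash
python3 - <<'E'
from h import *
c=cap("wrist","w4"); s=r.sense(); print(s["gripper_width"],s["gripper_force"])
cv2.imwrite("pics/w4c.png",cv2.resize(c["pixels"][60:300,120:420,::-1],(600,480)))
E
```

```text
0.01790632045914189 0.0
```

View pics/w4c.png

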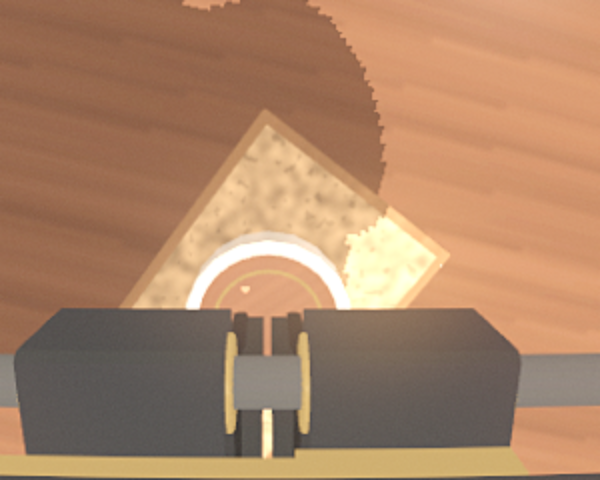

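The fingers closed above the medal, which lies untouched at the same place. The true tool height must differ from what I assumed, so I check it against the known sizes.

```bash
python3 - <<'E'
from h import *
for i in range(3): s=r.sense(); 
print(s["tcp_pos"],s["joints"],s["wrist_force"],s["moment"])
c=cap("wrist"); print(c["o"])
k=lambda z:onz(c,[[252.5,115],[344,188.5],[252.5,289]],z)*1000
for z in (.006,-.005,-.015):
    q=k(z); print(z,q.round(0).tolist(),np.linalg.norm(q[1]-q[0]),np.linalg.norm(q[2]-q[1]))
cc=cap("scene","s4"); cv2.imwrite("pics/s4c.png",cv2.resize(cc["pixels"][120:280,220:400,::-1],None,fx=4,fy=4)[:600,:720])
tip=np.array(s["tcp_pos"])+np.array(s["ee_rot"])[:,2]*.008
print("tip in crop",(proj(cc,[tip,tip+[0,0,.014],s["tcp_pos"]])-[220,120])*4)
E
```

```text
[0.57144226 0.12317745 0.01815031] [ 2.80288018e+01  2.90688374e+01 -1.79004298e+01 -1.69966981e-04
 -4.30294617e+01 -1.04578270e+02] [ 0.85794326 -0.38536696  0.42662557] [0.02823619 0.02700879 0.05144347]
[0.50675253 0.10713268 0.20247833]
0.006 [[504.0, 106.0, 6.0], [538.0, 181.0, 6.0], [633.0, 137.0, 6.0]] 82.8277274941089 104.67122906916187
-0.005 [[504.0, 106.0, -5.0], [540.0, 185.0, -5.0], [640.0, 138.0, -5.0]] 87.4649055535326 110.53133342765658
-0.015 [[504.0, 106.0, -15.0], [541.0, 189.0, -15.0], [646.0, 140.0, -15.0]] 91.68052197119057 115.85870102628783
tip in crop [[310.71812176 425.02993156]
 [312.90748187 410.21424486]
 [311.96286269 416.60410178]]
```

View pics/s4c.png

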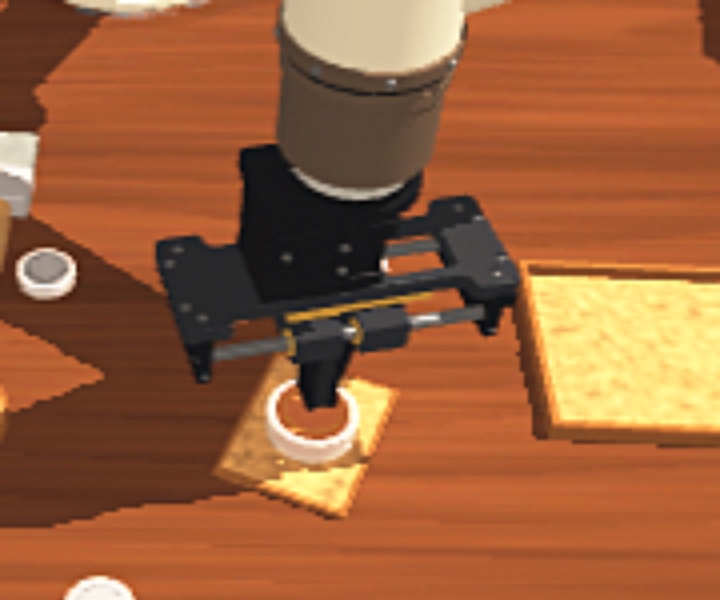

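The scene crop shows the fingertips at (320,408), just above the medal's top and about 14 mm higher than the nominal tip. I'll open, go about 14 mm deeper while watching the force, and grip.

```bash
python3 -m jog '1 0 0 0 0;1 0 0 0 0;1 0 0 0 0;1 0 0 0 0;1 0 0 0 0'|tail -2; python3 -m jog '1 0 0 0 0;1 0 0 0 0;1 0 0 0 0;1 0 0 -7 0;1 0 0 -6 0';python3 -m jog '1 0 0 0 0;0 0 0 0 0;0 0 0 0 0;0 0 0 0 0;0 0 0 0 0'; python3 -m jog '0 0 0 0 0;0 0 0 0 0'
```

```text
gripper_width: 0.487
gripper_force: 0.0
time_s: 6.55
tcp_pos: [0.5712, 0.1231, 0.0045]
ee_rot: [[-0.973, -0.232, -0.001], [-0.232, 0.973, -0.0], [0.001, -0.0, -1.0]]
wrist_force: [-0.7, -0.3, 1.5]
gripper_width: 0.98
gripper_force: 0.0
time_s: 7.18
tcp_pos: [0.5715, 0.1232, 0.0053]
ee_rot: [[-0.973, -0.233, 0.0], [-0.233, 0.973, 0.0], [-0.0, 0.0, -1.0]]
wrist_force: [0.2, 0.4, -0.2]
gripper_width: 0.635
gripper_force: 0.0
time_s: 7.42
tcp_pos: [0.5714, 0.1232, 0.0052]
ee_rot: [[-0.973, -0.233, 0.0], [-0.233, 0.973, -0.0], [-0.0, -0.0, -1.0]]
wrist_force: [-0.2, 0.1, 0.0]
gripper_width: 0.4
gripper_force: 0.0
```

```bash
python3 -m jog '0 0 0 0 0;0 0 0 0 0;0 0 0 0 0;0 0 0 0 0;0 0 0 -2 0'|egrep 'tcp_p|force|width'; python3 -m jog '0 0 0 0 0;0 0 0 -2 0;0 0 0 0 0'|egrep 'tcp_p|force|width'
```

```text
tcp_pos: [0.5716, 0.1232, 0.0032]
wrist_force: [-0.5, -0.2, -0.2]
gripper_width: 0.008
gripper_force: 0.0
tcp_pos: [0.5715, 0.1232, 0.003]
wrist_force: [-4.6, -0.3, 11.4]
gripper_width: 0.006
gripper_force: 5.5
```

```bash
python3 - <<'E'
from h import *
cc=cap("scene"); tt=cap("top"); s=r.sense(); print(s["wrist_force"],s["tcp_pos"])
a=cv2.resize(cc["pixels"][175:255,250:340,::-1],None,fx=5,fy=5,interpolation=cv2.INTER_CUBIC)
cw=cap("wrist"); b=cv2.resize(cw["pixels"][100:300,150:370,::-1],None,fx=2,fy=2)
cv2.imwrite("pics/s5.png",np.hstack([a[:350,:400],b[:350,:400]]))
E
```

```text
[-3.3373525  -0.07257142 10.98638982] [0.57152801 0.12321108 0.00302025]
```

View pics/s5.png

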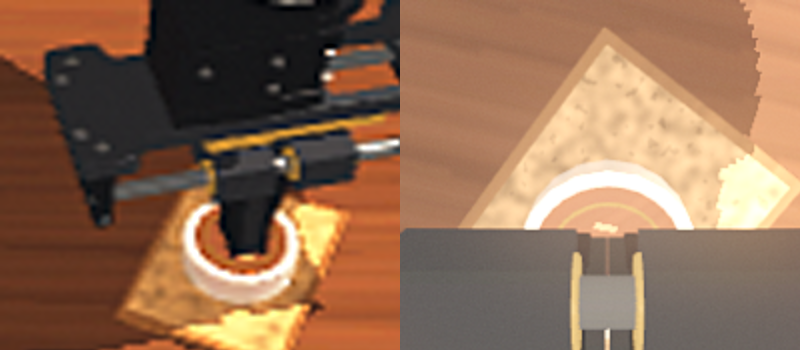

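The left crop shows the shut fingers standing on the medal's face; the right crop shows the medal untouched, behind the fingers. Contact came at a TCP reading of 3 mm, so the true tip height is far from the reading. I'll work out which from the views.

```bash
python3 - <<'E'
from h import *
c=cap("scene"); s=r.sense()
for z in (-.005,.01,.024,.034): print(z,proj(c,[[.5715,.1232,z]]).round(1), ((proj(c,[[.5715,.1232,z]])-[250,175])*5).round(0))
# medal ring top outline in scene & top (centre of ellipse) -> triangulate
p=c["pixels"].astype(int); m=((p.min(2)>140)).astype(np.uint8)
print("scene medal at z=.024"); blobs(c,m,0.024,50,box=(270,195,330,245))
w=cap("wrist"); print("corners", [ (np.linalg.norm(np.subtract(*onz(w,[[252.5,114],[347.5,194]],z)))*1000).round(1) for z in (.006,-.004,-.014,-.024)])
j=np.radians(s["joints"]); print(s["joints"])
E
```

```text
-0.005 [[297.1 230.2]] [[236. 276.]]
0.01 [[297.7 226.3]] [[238. 257.]]
0.024 [[298.2 222.6]] [[241. 238.]]
0.034 [[298.6 219.9]] [[243. 225.]]
scene medal at z=.024
px [297. 227.] a 116.5 rect [581.  124.3] size 59.6 59.0 long ang -4.4 circ 577.3 123.3 r 33.9
corners [np.float64(81.2), np.float64(85.7), np.float64(90.2), np.float64(94.7)]
[ 2.80421514e+01  3.02625949e+01 -1.86074535e+01  3.85300332e-02
 -4.11098158e+01 -1.04578193e+02]
```

```bash
python3 -m jog '0 0 0 50 0;0 -30 -25 0 0;0 -30 -25 0 0;0 -30 -20 0 0;0 0 0 -25 0'|egrep 'tcp_p|t_force'; python3 -m jog '0 0 0 -6 0;0 0 0 -4 0;0 0 0 0 0'|egrep 'tcp_p|t_force'; python3 -m jog '0 0 0 -4 0;0 0 0 0 0'|egrep 'tcp_p|t_force'
python3 - <<'E'
from h import *
s=r.sense(); cc=cap("scene"); 
P=np.array(s["tcp_pos"]); print(P, [(proj(cc,[[P[0],P[1],z]])[0]).round(1).tolist() for z in (0,.01,.02,.03,.04)])
u,v=proj(cc,[P])[0].astype(int); a=cv2.resize(cc["pixels"][v-40:v+30,u-40:u+40,::-1],None,fx=6,fy=6,interpolation=cv2.INTER_CUBIC); print(u-40,v-40)
cv2.imwrite("pics/s6.png",a)
E
```

```text
tcp_pos: [0.4804, 0.0523, 0.0275]
wrist_force: [0.6, 0.2, 0.3]
tcp_pos: [0.4819, 0.0535, 0.0162]
wrist_force: [0.0, -0.7, 0.4]
tcp_pos: [0.4814, 0.0532, 0.012]
wrist_force: [-0.1, -0.1, -0.1]
[0.48140816 0.05322449 0.01203251] [[268.6, 202.6], [268.7, 200.0], [268.9, 197.3], [269.0, 194.6], [269.2, 191.9]]
228 159
```

View pics/s6.png

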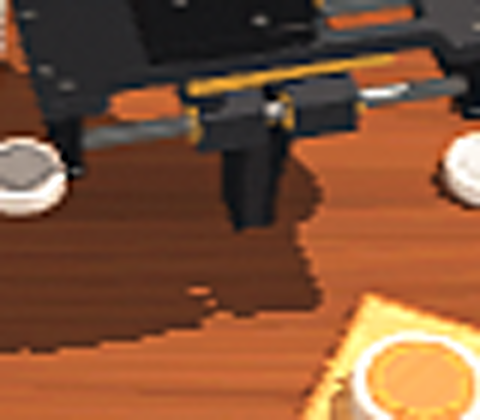

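The tip, at crop (250,230), appears about 16–20 mm above the table at a reading of 12. I'll go on down until it touches, to get the true offset.

```bash
for i in 1; do python3 -m jog '0 0 0 -6 0;0 0 0 0 0'|egrep 'tcp_p|t_force'; python3 -m jog '0 0 0 -4 0;0 0 0 0 0'|egrep 'tcp_p|t_force'; python3 -m jog '0 0 0 -3 0;0 0 0 0 0'|egrep 'tcp_p|t_force'; done
```

```text
tcp_pos: [0.481, 0.053, 0.0056]
wrist_force: [0.3, 0.3, -0.0]
tcp_pos: [0.4812, 0.0531, 0.0018]
wrist_force: [0.1, 0.6, -0.7]
tcp_pos: [0.4813, 0.0531, -0.0011]
wrist_force: [0.2, -0.1, 0.6]
```

```bash
python3 -m jog '0 0 0 -3 0;0 0 0 0 0'|egrep 'tcp_p|t_force'; python3 -m jog '0 0 0 -3 0;0 0 0 0 0'|egrep 'tcp_p|t_force'; python3 -m jog '0 0 0 -2 0;0 0 0 0 0'|egrep 'tcp_p|t_force'
```

```text
tcp_pos: [0.4812, 0.0531, -0.0041]
wrist_force: [0.2, 0.7, 0.2]
tcp_pos: [0.4812, 0.0531, -0.0071]
wrist_force: [1.2, 0.2, -0.3]
tcp_pos: [0.4813, 0.0531, -0.009]
wrist_force: [-0.2, 0.4, -0.0]
```

```bash
python3 -m jog '0 0 0 -3 0;0 0 0 0 0'|egrep 'tcp_p|t_force'; python3 -m jog '0 0 0 -2 0;0 0 0 0 0'|egrep 'tcp_p|t_force'; python3 -m jog '0 0 0 -2 0;0 0 0 0 0'|egrep 'tcp_p|t_force'
```

```text
tcp_pos: [0.4812, 0.0531, -0.0121]
wrist_force: [-0.0, -0.4, -0.4]
tcp_pos: [0.4813, 0.0531, -0.014]
wrist_force: [0.3, 0.4, -0.6]
tcp_pos: [0.4813, 0.0531, -0.016]
wrist_force: [-0.3, 0.2, 0.9]
```

```bash
python3 -m jog '0 0 0 -2 0;0 0 0 0 0'|egrep 'tcp_p|t_force'; python3 -m jog '0 0 0 -2 0;0 0 0 0 0'|egrep 'tcp_p|t_force'; python3 -m jog '0 0 0 -1 0;0 0 0 0 0'|egrep 'tcp_p|t_force';python3 -m jog '0 0 0 -1 0;0 0 0 0 0'|egrep 'tcp_p|t_force'
```

```text
tcp_pos: [0.4813, 0.0531, -0.018]
wrist_force: [-0.0, 0.1, -0.2]
tcp_pos: [0.4813, 0.0531, -0.02]
wrist_force: [0.2, 0.5, 0.3]
tcp_pos: [0.4814, 0.0532, -0.0209]
wrist_force: [0.8, -0.5, -0.2]
tcp_pos: [0.4815, 0.0532, -0.021]
wrist_force: [-2.7, 0.7, 7.7]
```

Contact is at a reading of -21 mm, which matches the medal touch (24 mm top at reading 3). So tip height = reading + 21 mm. Now I can grasp the medal properly.

```bash
python3 -m jog '1 0 0 60 0;1 30 23 10 0;1 30 23 0 0;1 30 23 0 0;1 0 0 0 0'|egrep 'tcp_p|t_force|width'; python3 -m jog '1 0 0 0 0;1 0 0 0 0;1 0 0 -40 0;1 0 0 -19 0;1 0 0 0 0'|egrep 'tcp_p|t_force|width'; python3 -m jog '0 0 0 0 0;0 0 0 0 0;0 0 0 0 0;0 0 0 0 0;0 0 0 0 0'|egrep 'tcp_p|force|width'
```

```text
tcp_pos: [0.5733, 0.1237, 0.0479]
wrist_force: [-0.3, -0.7, -0.2]
gripper_width: 0.488
tcp_pos: [0.5698, 0.1211, -0.0121]
wrist_force: [-0.1, 0.9, 0.0]
gripper_width: 0.984
tcp_pos: [0.5717, 0.1224, -0.0103]
wrist_force: [-0.7, 0.8, 2.7]
gripper_width: 0.63
gripper_force: 30.0
```

```bash
python3 -m jog '0 0 0 30 0;0 -30 -24 10 0;0 -30 -23 0 0;0 -30 -23 0 0;0 0 0 -25 0'|egrep 'tcp_p|force|width'; python3 -m jog '0 0 0 -15 0;0 0 0 -5 0;0 0 0 0 0'|egrep 'tcp_p|force|width'; python3 -m jog '1 0 0 0 0;1 0 0 0 0;1 0 0 0 0;1 0 0 0 0'|egrep 'tcp_p|force|width';python3 -m jog '1 0 0 40 0;1 0 0 60 0;1 50 -30 0 0;1 50 -30 0 0;1 50 -30 0 0'|egrep 'tcp_p'; python3 -m jog '1 0 -30 0 0;1 0 -20 0 0;1 0 0 0 0'|egrep 'tcp_p'
python3 - <<'E'
from h import *
c=cap("wrist","w7"); p=c["pixels"].astype(int); s=r.sense(); print(s["tcp_pos"])
print("oblong/round");blobs(c,p[:,:,1]>140,0.006,800,box=(0,0,512,215))
L=(p.max(2)-p.min(2)<70)&(p.min(2)>60)
print("snuff"); blobs(c,L,.032,800,box=(0,0,512,215))
E
```

```text
tcp_pos: [0.4798, 0.0509, 0.0051]
wrist_force: [0.2, -0.6, -0.6]
gripper_width: 0.634
gripper_force: 30.0
tcp_pos: [0.4815, 0.0522, -0.0158]
wrist_force: [0.8, 0.5, -1.0]
gripper_width: 0.632
gripper_force: 30.0
tcp_pos: [0.4815, 0.0522, -0.0157]
wrist_force: [0.1, 0.2, 0.0]
gripper_width: 0.966
gripper_force: 0.0
tcp_pos: [0.6329, -0.0387, 0.0847]
tcp_pos: [0.6307, -0.089, 0.084]
[ 0.63086795 -0.08803866  0.08421151]
oblong/round
px [466. 178.] a 6185.0 rect [569.9 121.6] size 109.1 82.7 long ang -23.6 circ 563.4 107.2 r 59.6
px [261. 102.] a 7772.0 rect [ 558.2 -107.7] size 97.0 79.8 long ang 14.5 circ 561.2 -116.4 r 49.9
px [452.  66.] a 3581.0 rect [478.   54.7] size 66.1 58.3 long ang -70.9 circ 479.3 55.2 r 33.4
snuff
px [239. 113.] a 5886.0 rect [ 565.2 -117.6] size 85.2 54.9 long ang 7.1 circ 563.5 -114.8 r 44.4
px [449.  67.] a 3675.5 rect [487.3  38.3] size 61.4 52.3 long ang -65.8 circ 488.4 38.8 r 30.8
```

View pics/w7.png

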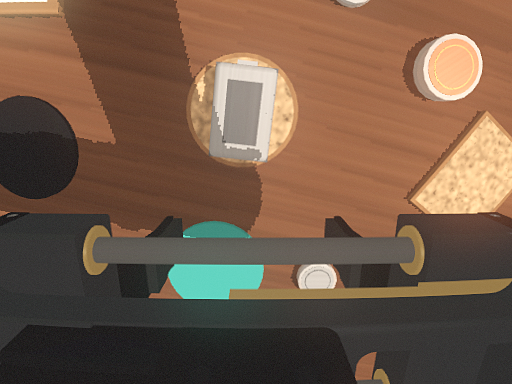

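The wrist view shows the snuff box on the round plinth (circle centre about (243,109), box corners about (219,62), (277,70), (266,162), (210,158)). The medal is parked at (449,67), and the oblong plinth is bare.

```bash
python3 - <<'E'
from h import *
c=cap("wrist"); print((onz(c,[[219,62],[277,70],[266,162],[210,158]],.032)[:,:2]*1000).round(0), (onz(c,[[242.5,108]],.032)[:,:2]*1000).round(1),(onz(c,[[243,109.5]],.006)[:,:2]*1000).round(1))
E
python3 -m jog '1 -35 -14 0 -6.4;1 -34 -13 0 0;1 0 0 -50 0;1 0 0 -25 0;1 0 0 0 0'|egrep 'tcp_p|force|width'; python3 -m jog '1 0 0 -20 0;1 0 0 0 0;0 0 0 0 0;0 0 0 0 0;0 0 0 0 0'|egrep 'tcp_p|force|width'; python3 -m jog '0 0 0 0 0;0 0 0 0 0;0 0 0 0 0'|egrep 'ee_r|tcp_p|force|width'
```

```text
[[ 529. -141.]
 [ 525.  -95.]
 [ 597.  -86.]
 [ 605. -132.]] [[ 559.3 -114.7]] [[ 559.7 -115.2]]
tcp_pos: [0.5608, -0.1139, 0.0078]
wrist_force: [0.4, 0.7, 0.7]
gripper_width: 1.001
gripper_force: 0.0
tcp_pos: [0.5629, -0.1148, -0.0101]
wrist_force: [0.5, -0.1, -0.4]
gripper_width: 0.741
gripper_force: 0.0
tcp_pos: [0.5625, -0.1149, -0.0107]
ee_rot: [[-0.992, -0.123, 0.0], [-0.123, 0.992, -0.0], [-0.0, -0.0, -1.0]]
wrist_force: [-0.4, 0.2, 0.9]
gripper_width: 0.574
gripper_force: 30.1
```

```bash
python3 -m jog '0 0 0 30 0;0 0 0 15 0;0 2 50 0 0;0 2 50 0 -10.2;0 2 50 0 -10.2'|egrep 'tcp_p|force|width'; python3 -m jog '0 2 50 0 -10.3;0 0 37 0 0;0 0 0 0 0;0 0 0 -25 0;0 0 0 0 0'|egrep 'ee_r|tcp_p|force|width'
```

```text
tcp_pos: [0.5681, 0.0365, 0.034]
wrist_force: [0.7, 0.1, -1.2]
gripper_width: 0.574
gripper_force: 30.0
tcp_pos: [0.5683, 0.1206, 0.0072]
ee_rot: [[-0.916, 0.402, -0.005], [0.402, 0.916, -0.002], [0.004, -0.004, -1.0]]
wrist_force: [-0.2, 0.1, -0.9]
gripper_width: 0.571
gripper_force: 30.0
```

```bash
python3 -m jog '0 0 0 -12 0;0 0 0 -5 0;0 0 0 0 0;1 0 0 0 0;1 0 0 0 0'|egrep 'tcp_p|force|width';  python3 -m jog '1 0 0 0 0;1 0 0 0 0;1 0 0 40 0;1 20 -10 60 0;1 40 -10 0 0' | egrep 'tcp_p|t_force|width'; python3 -m jog '1 0 0 0 0'|egrep 'tcp_p'
python3 - <<'E'
from h import *
c=cap("wrist","w8"); p=c["pixels"].astype(int)
print("oblong");blobs(c,p[:,:,1]>140,0.006,800,box=(0,0,512,213))
L=(p.max(2)-p.min(2)<60)&(p.min(2)>60)
print("snuff"); blobs(c,L,.032,800,box=(0,0,512,213)); print((onz(c,[[0,100],[511,100]],0)*1000).round())
E
```

```text
tcp_pos: [0.571, 0.1224, -0.0072]
wrist_force: [0.0, 0.9, 0.1]
gripper_width: 0.72
gripper_force: 0.0
tcp_pos: [0.6334, 0.1036, 0.0975]
wrist_force: [1.1, 0.2, -0.1]
gripper_width: 0.997
tcp_pos: [0.632, 0.102, 0.0912]
oblong
px [ 45. 193.] a 1914.5 rect [ 543.3 -105.1] size 90.7 44.7 long ang 66.8 circ 555.1 -110.3 r 46.1
px [251. 123.] a 9195.5 rect [570.1 121.5] size 108.9 83.5 long ang -23.7 circ 569.7 121.7 r 67.4
px [23. 63.] a 1516.0 rect [433.2 -48.9] size 44.4 40.4 long ang 58.0 circ 432.9 -50.0 r 23.7
px [130.  58.] a 3575.0 rect [477.6  49.5] size 62.7 58.1 long ang 63.1 circ 478.8 49.1 r 32.0
px [436.  26.] a 3976.0 rect [564.4 328.5] size 121.4 45.3 long ang 71.1 circ 549.2 333.6 r 61.0
snuff
px [241. 115.] a 5302.0 rect [569.8 122.1] size 77.7 49.4 long ang -23.8 circ 571.0 121.9 r 44.1
px [22. 64.] a 1557.0 rect [446.8 -32. ] size 40.1 37.3 long ang 58.0 circ 446.5 -32.8 r 21.5
px [131.  61.] a 3592.5 rect [487.3  57.3] size 56.1 53.5 long ang 60.9 circ 487.8 56.6 r 28.9
[[449. -92.   0.]
 [653. 373.   0.]]
```

View pics/w8.png

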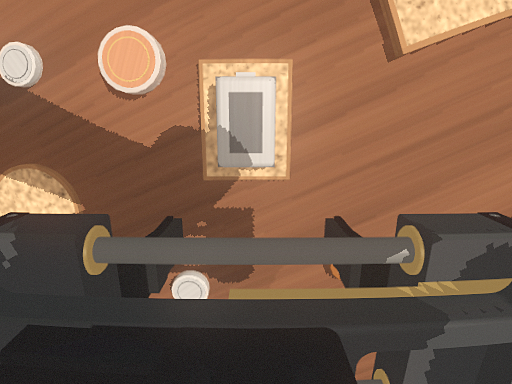

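The snuff box sits centred on the oblong plinth ((245,120) in the view, within 1 mm and 0.2°). The medal is at (131,60). Next I measure the empty round plinth with the top camera and fetch the medal.

```bash
python3 - <<'E'
from h import *
for n in ("top","scene"):
    c=cap(n); p=c["pixels"].astype(int); print(n)
    P=proj(c,[[.56,-.116,.006]])[0].astype(int); a=30
    blobs(c,p[:,:,1]>115,0.006,100,box=(P[0]-a,P[1]-a,P[0]+a,P[1]+a))
    P=proj(c,[[.4815,.0525,.018]])[0].astype(int); a=18
    print("medal");blobs(c,p.min(2)>120,0.018,20,box=(P[0]-a,P[1]-a,P[0]+a,P[1]+a)); blobs(c,p[:,:,1]>125,0.018,20,box=(P[0]-a,P[1]-a,P[0]+a,P[1]+a))
E
python3 -m jog '1 -50 -17 0 10;1 -50 -17 0 10;1 -50 -17 -20 10;1 0 0 -50 0;1 0 0 0 0'|egrep 'tcp_p|force|width|ee_r'
```

```text
top
px [289. 194.] a 546.5 rect [ 566.8 -124.2] size 85.6 73.8 long ang 45.3 circ 562.5 -116.1 r 46.0
medal
px [228. 221.] a 246.5 rect [481.8  52.7] size 53.5 53.1 long ang 1.1 circ 481.2 52.5 r 27.6
scene
px [198. 222.] a 811.0 rect [ 561.3 -120.6] size 94.5 93.0 long ang 40.0 circ 560.7 -116.6 r 50.3
medal
px [263. 203.] a 62.0 rect [497.6  35.1] size 59.5 24.0 long ang 32.8 circ 494.5 40.0 r 30.0
px [264. 201.] a 133.0 rect [494.6  39.2] size 57.4 29.7 long ang 8.3 circ 494.5 40.0 r 30.0
tcp_pos: [0.4762, 0.0502, 0.0185]
ee_rot: [[-0.994, -0.111, -0.008], [-0.111, 0.994, -0.003], [0.008, -0.002, -1.0]]
wrist_force: [0.2, 0.0, 1.0]
gripper_width: 1.0
gripper_force: 0.0
```

```bash
python3 -m jog '1 1 2 -20 0;1 0 0 -17 0;1 0 0 0 0;0 0 0 0 0;0 0 0 0 0'|egrep 'tcp_p|force|width'; python3 -m jog '0 0 0 0 0;0 0 0 0 0;0 0 0 0 0;0 0 0 0 0'|egrep 'tcp_p|force|width'
```

```text
tcp_pos: [0.4818, 0.0538, -0.0152]
wrist_force: [0.2, 0.6, -0.2]
gripper_width: 0.859
gripper_force: 0.0
tcp_pos: [0.4811, 0.0534, -0.0159]
wrist_force: [-0.2, -0.9, 5.1]
gripper_width: 0.632
gripper_force: 30.0
```

```bash
python3 -m jog '0 0 0 40 0;0 20 -42 5 0;0 20 -42 0 0;0 20 -43 0 0;0 20 -43 0 0'|egrep 'tcp_p|force|width'; python3 -m jog '0 0 0 0 0;0 0 0 -28 0;0 0 0 -10 0;0 0 0 0 0'|egrep 'tcp_p|force|width'
```

```text
tcp_pos: [0.561, -0.1179, 0.028]
wrist_force: [1.2, 0.5, -1.4]
gripper_width: 0.632
gripper_force: 30.0
tcp_pos: [0.5603, -0.1159, -0.0096]
wrist_force: [-0.2, -0.1, -0.4]
gripper_width: 0.636
gripper_force: 30.0
```

```bash
python3 -m jog '1 0 0 0 0;1 0 0 0 0;1 0 0 0 0;1 0 0 40 0;1 20 0 50 0' | egrep 'tcp_p|t_force|width'; python3 -m jog '1 50 10 0 0;1 0 0 0 0'|egrep 'tcp_p'
python3 - <<'E'
from h import *
c=cap("wrist","w9"); p=c["pixels"].astype(int)
print("round");blobs(c,p[:,:,1]>115,0.006,3000,box=(100,0,430,213))
for b in range(150,240,30): print("medal",b); blobs(c,p[:,:,2]>b,.024,1000,box=(100,0,430,213))
for n in ("top","scene"):
    t=cap(n,n+"9"); p=t["pixels"].astype(int); print(n)
    blobs(t,(p.max(2)-p.min(2)<60)&(p.min(2)>100),.012,40,250,box=(160,130,330,330))
E
```

```text
tcp_pos: [0.579, -0.1166, 0.0807]
wrist_force: [1.5, -0.3, -0.8]
gripper_width: 0.989
tcp_pos: [0.6339, -0.1059, 0.0812]
round
px [294.  74.] a 33691.0 rect [556.9 -69.2] size 257.2 183.8 long ang -84.0 circ 557.2 -69.1 r 157.8
medal 150
px [252. 110.] a 7381.5 rect [ 561.5 -116.6] size 84.4 84.1 long ang -83.6 circ 561.8 -116.5 r 42.9
medal 180
px [249. 110.] a 3602.0 rect [ 560.1 -116.3] size 55.3 55.3 long ang 16.6 circ 559.0 -115.8 r 28.9
medal 210
px [252. 112.] a 3504.5 rect [ 559.9 -116.3] size 54.7 54.2 long ang 78.7 circ 560.1 -116.4 r 27.6
top
px [176. 327.] a 68.0 rect [174.9 199.5] size 90.6 23.2 long ang -88.3 circ 169.8 199.4 r 45.7
px [230. 323.] a 204.5 rect [187.9  35.3] size 221.5 18.4 long ang -85.3 circ 191.3 35.6 r 110.9
px [172. 274.] a 137.5 rect [308.4 209. ] size 79.6 58.4 long ang -88.4 circ 308.4 207.1 r 47.9
px [207. 272.] a 147.0 rect [335.  107.5] size 102.7 22.4 long ang -84.5 circ 326.7 106.7 r 51.4
px [276. 269.] a 160.0 rect [331.3 -86.3] size 76.0 38.2 long ang 0.6 circ 332.0 -84.9 r 41.3
px [252. 262.] a 214.5 rect [364.1 -18.5] size 84.9 61.5 long
[... 200 characters left out ...]
circ 434.3 -48.3 r 19.4
px [304. 237.] a 112.0 rect [ 436.8 -170.1] size 36.1 35.6 long ang -44.6 circ 437.4 -169.4 r 19.1
px [202. 190.] a 233.0 rect [576.  136.4] size 84.3 40.7 long ang -4.6 circ 574.9 124.2 r 42.8
px [271. 146.] a 145.5 rect [723.4 -74.1] size 120.1 42.9 long ang -84.9 circ 715.3 -74.9 r 60.1
scene
px [245. 272.] a 216.0 rect [707.9  -4.8] size 43.6 37.6 long ang 0.9 circ 708.1 -5.6 r 22.1
px [309. 187.] a 121.5 rect [428.8 165.4] size 44.1 39.6 long ang 1.1 circ 428.9 163.9 r 24.0
px [190. 159.] a 44.0 rect [ 318.8 -181.3] size 92.1 28.3 long ang -79.4 circ 305.1 -183.8 r 46.0
px [221. 163.] a 215.0 rect [325.6 -85.8] size 81.8 42.1 long ang -3.8 circ 325.5 -87.6 r 43.6
```

View pics/w9.png

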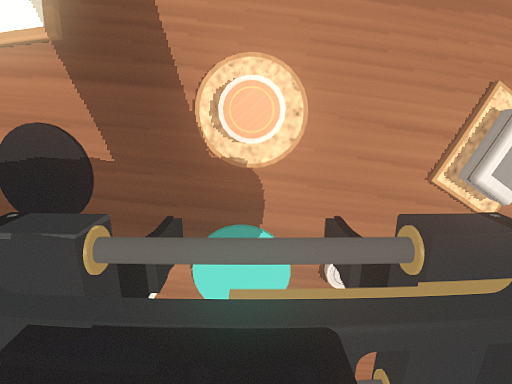

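The medal lies centred on the round plinth at (252,109). Now the coins, starting with the far one at (705,-4).

```bash
python3 -m jog '0.7 37 50 0 0;0.7 37 50 0 0;0.7 0 0 0 0;0.7 0 0 -45 0;0.7 0 0 -30 0'|egrep 'tcp_p|force|width'; python3 -m jog '0.7 0 1 -15 0;0.7 0 0 -9 0;0.7 0 0 0 0;0 0 0 0 0;0 0 0 0 0'|egrep 'tcp_p|force|width'; python3 -m jog '0 0 0 0 0;0 0 0 0 0;0 0 0 0 0'|egrep 'tcp_p|force|width'
```

```text
tcp_pos: [0.7024, -0.0076, 0.0038]
wrist_force: [0.5, 0.3, -0.8]
gripper_width: 0.707
gripper_force: 0.0
tcp_pos: [0.7056, -0.0055, -0.0171]
wrist_force: [0.1, -0.2, -0.8]
gripper_width: 0.55
gripper_force: 0.0
tcp_pos: [0.7054, -0.0055, -0.0176]
wrist_force: [0.8, 0.7, 3.4]
gripper_width: 0.447
gripper_force: 30.0
```

```bash
python3 -m jog '0 0 0 55 0;0 -17 43 5 0;0 -17 43 0 0;0 -17 43 0 0;0 -17 43 0 0'|egrep 'tcp_p|force|width'; python3 -m jog '0 -17 43 0 0;0 -17 43 0 0;0 -17 43 0 0;0 -17 43 0 0;0 -17 43 0 0'|egrep 'tcp_p|force|width';python3 -m jog '0 -17 39 0 0;0 0 0 0 0;0 0 0 0 0'|egrep 'tcp_p|force|width'
python3 - <<'E'
from h import *
t=cap("top"); p=t["pixels"].astype(int); print(p[205,95],p[215,120],p[260,120],p[190,88])
for th in (95,110,125): blobs(t,p[:,:,1]>th,0.010,1500,box=(75,175,168,250))
w=cap("wrist"); p=w["pixels"].astype(int)
for th in (130,150): blobs(w,p[:,:,1]>th,0.008,1500,box=(0,0,512,213))
E
```

```text
tcp_pos: [0.636, 0.1676, 0.0413]
wrist_force: [0.7, -0.1, -0.5]
gripper_width: 0.445
gripper_force: 30.0
tcp_pos: [0.551, 0.3825, 0.0412]
wrist_force: [0.4, 0.7, -0.1]
gripper_width: 0.447
gripper_force: 30.0
tcp_pos: [0.5346, 0.42, 0.0411]
wrist_force: [-0.0, 0.1, 0.4]
gripper_width: 0.445
gripper_force: 30.0
[201 136  79] [241 172  93] [122  65  37] [61 47 36]
px [309. 108.] a 1648.5 rect [479.1 437.1] size 106.7 100.9 long ang -2.0 circ 479.2 436.8 r 72.7
px [220. 128.] a 35363.5 rect [494.6 379.8] size 197.0 127.8 long ang 88.6 circ 495.0 380.9 r 114.8
px [250. 124.] a 18651.5 rect [487.3 397.8] size 159.0 111.3 long ang 88.5 circ 484.0 400.1 r 88.9
```

```bash
python3 -m jog '0 0 0 -35 0;0 0 0 -14 0;0 0 0 0 0'|egrep 'tcp_p|force|width'; python3 -m jog '0 0 0 -5 0;0 0 0 0 0;0.75 0 0 0 0;0.75 0 0 0 0;0.75 0 0 0 0'|egrep 'tcp_p|force|width'; python3 -m jog '0.75 0 0 0 0;0.75 0 0 30 0;0.75 0 0 55 0;0.75 50 0 0 0;0.75 0 0 0 0'|egrep 'tcp_p|force|width'
python3 - <<'E'
from h import *
w=cap("wrist","w10"); p=w["pixels"].astype(int)
for th in (130,150): blobs(w,p[:,:,1]>th,0.008,1500,box=(0,0,512,213))
blobs(w,(p.max(2)-p.min(2)<60)&(p.min(2)>120),.017,400,8000,box=(0,0,512,213))
cv2.imwrite("pics/w10c.png",w["pixels"][:230,:,::-1])
E
```

```text
tcp_pos: [0.5348, 0.419, -0.0085]
wrist_force: [0.8, -0.3, -0.5]
gripper_width: 0.448
gripper_force: 30.0
tcp_pos: [0.535, 0.4206, -0.012]
wrist_force: [-1.0, 0.2, 0.2]
gripper_width: 0.693
gripper_force: 0.0
tcp_pos: [0.5874, 0.4202, 0.0731]
wrist_force: [-0.9, -1.2, 0.4]
gripper_width: 0.746
gripper_force: 0.0
px [320.  83.] a 1703.0 rect [501.9 442.7] size 154.3 87.4 long ang -1.8 circ 502.0 445.8 r 86.2
px [234.  90.] a 34298.0 rect [500.4 378.9] size 197.4 138.6 long ang 88.0 circ 500.3 381.9 r 116.9
px [261.  68.] a 22889.5 rect [500.9 396.8] size 160.9 138.1 long ang 88.0 circ 501.4 394.8 r 103.9
px [263. 138.] a 1697.0 rect [535.5 420. ] size 38.9 38.7 long ang 51.0 circ 535.5 419.9 r 20.0
```

View pics/w10c.png

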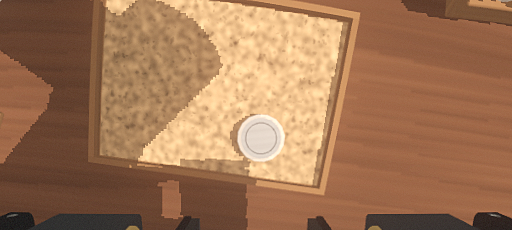

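Coin 1 lies flat in the tray at (262,138), with room on all sides. Next is the coin at (425,166).

```bash
python3 -m jog '0.75 -27 -42 0 0;0.75 -27 -42 0 0;0.75 -27 -42 0 0;0.75 -27 -42 0 0;0.75 -27 -42 0 0'|egrep 'tcp_p'; python3 -m jog '0.75 -25 -44 0 0;0.75 0 0 0 0;0.75 0 0 -45 0;0.75 0 0 -30 0;0.75 0 0 0 0'|egrep 'tcp_p|t_force'; python3 -m jog '0.75 0 0 -16 0;0.75 0 0 0 0;0 0 0 0 0;0 0 0 0 0;0 0 0 0 0'|egrep 'tcp_p|force|width';python3 -m jog '0 0 0 0 0;0 0 0 0 0;0 0 0 0 0'|egrep 'tcp_p|force|width'
```

```text
tcp_pos: [0.4478, 0.2087, 0.0723]
tcp_pos: [0.4235, 0.1657, -0.004]
wrist_force: [-1.0, -0.1, 1.1]
tcp_pos: [0.4252, 0.1667, -0.0177]
wrist_force: [-0.2, -0.7, 0.4]
gripper_width: 0.493
gripper_force: 0.0
tcp_pos: [0.4252, 0.1666, -0.0179]
wrist_force: [-1.7, 0.0, 5.3]
gripper_width: 0.446
gripper_force: 30.0
```

```bash
python3 -m jog '0 0 0 55 0;0 8 43 5 0;0 7 43 0 0;0 7 42 0 0;0 7 42 0 0'|egrep 'force|width'; python3 -m jog '0 7 42 0 0;0 7 42 0 0;0 0 0 0 0;0 0 0 -35 0;0 0 0 -14 0'|egrep 'tcp_p|force|width'; python3 -m jog '0 0 0 -5 0;0 0 0 0 0;0.75 0 0 0 0;0.75 0 0 0 0;0.75 0 0 0 0'|egrep 'tcp_p|force|width'; python3 -m jog '0.75 0 0 0 0;0.75 0 0 30 0;0.75 0 0 55 0'|egrep 'tcp_p|width'
python3 - <<'E'
from h import *
for n in ("top","scene"):
    c=cap(n); p=c["pixels"].astype(int)
    for q in ([.434,-.0488,.012],[.438,-.17,.012],[.535,.42,.017],[.468,.421,.017]):
        P=proj(c,[q])[0].astype(int); a=13
        print(n,q); blobs(c,(p.max(2)-p.min(2)<60)&(p.min(2)>85),q[2],15,400,box=(P[0]-a,P[1]-a,P[0]+a,P[1]+a))
E
```

```text
wrist_force: [-0.0, 0.7, -0.2]
gripper_width: 0.445
gripper_force: 30.0
tcp_pos: [0.4665, 0.4181, -0.0097]
wrist_force: [-1.1, -0.6, -0.6]
gripper_width: 0.445
gripper_force: 30.0
tcp_pos: [0.4681, 0.4206, -0.0119]
wrist_force: [-0.6, -0.4, -0.4]
gripper_width: 0.69
gripper_force: 0.0
tcp_pos: [0.4668, 0.4189, 0.0711]
gripper_width: 0.749
top [0.434, -0.0488, 0.012]
px [261. 238.] a 112.0 rect [433.7 -48.5] size 35.6 35.5 long ang 0.7 circ 434.1 -49.5 r 19.1
top [0.438, -0.17, 0.012]
px [303. 236.] a 109.0 rect [ 438.3 -170.1] size 35.9 35.7 long ang -89.3 circ 437.5 -170.6 r 19.6
top [0.535, 0.42, 0.017]
px [107. 198.] a 25.0 rect [545.2 420.3] size 31.9 13.7 long ang -76.5 circ 540.4 419.2 r 16.0
top [0.468, 0.421, 0.017]
scene [0.434, -0.0488, 0.012]
px [231. 188.] a 124.5 rect [439.  -49.4] size 47.6 38.5 long ang 1.2 circ 439.0 -49.3 r 24.3
scene [0.438, -0.17, 0.012]
px [187. 189.] a 126.5 rect [ 443.4 -169.8] size 43.4 39.1 long ang 1.2 circ 443.3 -170.3 r 23.7
scene [0.535, 0.42, 0.017]
px [414. 216.] a 159.0 rect [539.4 416.4] size 46.8 38.1 long ang -17.8 circ 539.4 416.5 r 23.5
scene [0.468, 0.421, 0.017]
px [406. 198.] a 139.0 rect [472.7 417.2] size 47.6 37.8 long ang -16.9 circ 472.4 416.0 r 24.3
```

```bash
python3 -m jog '0.75 0 -54 0 0;0.75 0 -54 0 0;0.75 0 -54 0 0;0.75 0 -54 0 0;0.75 0 -54 0 0'|egrep 'tcp_p'; python3 -m jog '0.75 -6 -54 0 0;0.75 -6 -54 0 0;0.75 -6 -54 0 0;0.75 -6 -54 0 0;0.75 -6 -54 0 0'|egrep 'tcp_p'; python3 -m jog '0.75 0 -50 0 0;0.75 0 0 0 0;0.75 0 0 -45 0;0.75 0 0 -30 0;0.75 0 0 0 0'|egrep 'tcp_p|t_force'
```

```text
tcp_pos: [0.4678, 0.1488, 0.0728]
tcp_pos: [0.4377, -0.1212, 0.0729]
tcp_pos: [0.4361, -0.1688, -0.004]
wrist_force: [0.3, 0.5, 1.3]
```

```bash
python3 -m jog '0.75 0 0 -16 0;0.75 0 0 0 0;0 0 0 0 0;0 0 0 0 0;0 0 0 0 0'|egrep 'tcp_p|force|width';python3 -m jog '0 0 0 0 0;0 0 0 0 0;0 0 0 0 0'|egrep 'tcp_p|force|width'; python3 -c "
from station import r; print(r.sense()['joints'])"
```

```text
tcp_pos: [0.4383, -0.1696, -0.0177]
wrist_force: [0.6, -0.4, -0.3]
gripper_width: 0.497
gripper_force: 0.0
tcp_pos: [0.4382, -0.1696, -0.0179]
wrist_force: [1.0, 1.9, 6.4]
gripper_width: 0.446
gripper_force: 30.0
[-1.27152883e+00  2.42125692e+01 -3.59292132e+01  7.73342386e-03
 -2.98258712e+01 -8.23737863e+01]
```

```bash
python3 -m jog '0 0 0 55 0;0 9 50 5 0;0 9 50 0 0;0 9 50 0 0;0 10 50 0 0'|egrep 'force|width'; python3 -m jog '0 10 50 0 0;0 10 50 0 0;0 10 50 0 0;0 10 50 0 0;0 10 50 0 0'|egrep 'force|width'; python3 -m jog '0 10 52 0 0;0 0 0 0 0;0 0 0 -35 0;0 0 0 -14 0;0 0 0 0 0'|egrep 'tcp_p|force|width'; python3 -m jog '0 0 0 -5 0;0 0 0 0 0;0.72 0 0 0 0;0.72 0 0 0 0;0.72 0 0 0 0'|egrep 'tcp_p|force|width'; python3 -m jog '0.72 0 0 0 0;0.72 0 0 30 0;0.72 0 0 55 0;0.72 0 0 0 0'|egrep 'time|tcp_p|width'
```

```text
wrist_force: [0.6, -0.3, -0.1]
gripper_width: 0.444
gripper_force: 30.0
wrist_force: [0.4, -0.9, -0.1]
gripper_width: 0.447
gripper_force: 30.0
tcp_pos: [0.5342, 0.3309, -0.0086]
wrist_force: [0.3, 0.4, -1.3]
gripper_width: 0.448
gripper_force: 30.0
tcp_pos: [0.5351, 0.3326, -0.012]
wrist_force: [0.4, 0.0, 0.2]
gripper_width: 0.679
gripper_force: 0.0
time_s: 41.5
tcp_pos: [0.5378, 0.3348, 0.0781]
gripper_width: 0.72
```

```bash
python3 -m jog '0.72 -13 -48 0 10.5;0.72 -13 -48 0 10.5;0.72 -13 -48 0 10.5;0.72 -13 -48 0 10.5;0.72 -13 -48 0 10.5'|egrep 'tcp_p'; python3 -m jog '0.72 -12 -48 0 10.5;0.72 -12 -47 0 10.5;0.72 -12 -47 0 10.5;0.72 0 0 0 0;0.72 0 0 0 0'|egrep 'tcp_p|ee_r'
python3 - <<'E'
from h import *
w=cap("wrist","w11"); p=w["pixels"].astype(int); print(r.sense()["tcp_pos"],w["o"])
blobs(w,(p.max(2)-p.min(2)<60)&(p.min(2)>120),.012,400,8000,box=(0,0,512,213))
c=cap("top"); p=c["pixels"].astype(int)
for n in("top","scene"):
    c=cap(n); p=c["pixels"].astype(int); P=proj(c,[[.434,-.049,.012]])[0].astype(int); a=25
    print(n); blobs(c,(p.max(2)-p.min(2)<60)&(p.min(2)>85),.012,15,1000,box=(P[0]-a,P[1]-a,P[0]+a,P[1]+a))
E
```

```text
tcp_pos: [0.4689, 0.0908, 0.0722]
tcp_pos: [0.4345, -0.0482, 0.0726]
ee_rot: [[-0.001, -1.0, 0.0], [-1.0, 0.001, 0.0], [-0.0, -0.0, -1.0]]
[ 0.43473218 -0.04778588  0.07262426] [ 0.43533967 -0.11602286  0.2568961 ]
px [254. 191.] a 1407.5 rect [433.6 -52.7] size 39.4 35.8 long ang -0.0 circ 434.0 -50.5 r 20.5
px [372. 156.] a 4221.0 rect [329.9 -84.5] size 85.2 43.5 long ang -2.6 circ 329.5 -84.9 r 45.9
px [103. 116.] a 3865.0 rect [ 563.1 -116.4] size 64.0 57.3 long ang -1.8 circ 563.2 -116.3 r 32.4
top
px [259. 240.] a 116.5 rect [434.6 -39.1] size 132.2 40.1 long ang -84.3 circ 426.1 -39.9 r 67.0
scene
px [232. 188.] a 123.0 rect [439.  -48.4] size 47.7 38.0 long ang 10.4 circ 439.1 -49.9 r 24.0
px [218. 169.] a 70.5 rect [360.3 -89.5] size 38.6 35.5 long ang -88.8 circ 360.3 -88.6 r 25.5
```

```bash
python3 -m jog '0.72 0 -1 -45 0;0.72 0 0 -30 0;0.72 0 0 0 0'|egrep 'tcp_p|t_force'; python3 -m jog '0.72 0 0 -16 0;0.72 0 0 0 0;0 0 0 0 0;0 0 0 0 0;0 0 0 0 0'|egrep 'tcp_p|force|width';python3 -m jog '0 0 0 0 0;0 0 0 0 0;0 0 0 0 0'|egrep 'tcp_p|force|width'
```

```text
tcp_pos: [0.4328, -0.0491, -0.004]
wrist_force: [0.6, 0.4, 0.6]
tcp_pos: [0.4346, -0.0492, -0.0177]
wrist_force: [-1.0, -0.9, -0.2]
gripper_width: 0.461
gripper_force: 0.2
tcp_pos: [0.4346, -0.0492, -0.0178]
wrist_force: [-1.3, 1.0, 6.0]
gripper_width: 0.449
gripper_force: 30.0
```

```bash
python3 -m jog '0 0 0 55 0;0 4 48 5 -10.5;0 4 48 0 -10.5;0 4 48 0 -10.5;0 4 48 0 -10.5'|egrep 'force|width'; python3 -m jog '0 4 48 0 -10.5;0 4 48 0 -10.5;0 5 47 0 -10.5;0 5 47 0 -10.5;0 0 0 0 0'|egrep 'tcp_p|force|width'
python3 - <<'E'
from h import *
c=cap("scene"); p=c["pixels"].astype(int)
for q in ([.535,.333,.017],[.535,.42,.017],[.468,.421,.017],[.468,.333,.017]):
    P=proj(c,[q])[0].astype(int); a=14
    print(q); blobs(c,(p.max(2)-p.min(2)<60)&(p.min(2)>85),q[2],15,600,box=(P[0]-a,P[1]-a,P[0]+a,P[1]+a))
E
```

```text
wrist_force: [1.0, 0.6, -0.2]
gripper_width: 0.44
gripper_force: 30.0
tcp_pos: [0.4686, 0.3305, 0.0409]
wrist_force: [-0.5, -0.4, -0.9]
gripper_width: 0.442
gripper_force: 30.0
[0.535, 0.333, 0.017]
px [379. 215.] a 158.5 rect [538.3 329.6] size 46.1 38.9 long ang -14.2 circ 538.3 329.4 r 23.4
[0.535, 0.42, 0.017]
px [414. 216.] a 159.0 rect [539.4 416.4] size 46.8 38.1 long ang -17.8 circ 539.4 416.5 r 23.5
px [407. 203.] a 22.0 rect [490.5 413.8] size 33.9 10.9 long ang -88.9 circ 485.1 413.7 r 16.9
[0.468, 0.421, 0.017]
px [406. 199.] a 140.0 rect [472.8 417.3] size 47.5 37.9 long ang -15.4 circ 472.4 416.0 r 24.3
[0.468, 0.333, 0.017]
px [379. 185.] a 93.0 rect [424.7 356.7] size 42.4 32.1 long ang -88.9 circ 422.7 357.2 r 24.5
```

```bash
python3 -m jog '0 0 0 -35 0;0 0 0 -14 0;0 0 0 0 0'|egrep 'tcp_p|force|width'; python3 -m jog '0 0 0 -5 0;0 0 0 0 0;0.72 0 0 0 0;0.72 0 0 0 0;0.72 0 0 0 0'|egrep 'tcp_p|force|width'; python3 -m jog '0.72 0 0 0 0;0.72 0 0 30 0;0.72 20 0 55 0;0.72 50 10 50 0;0.72 50 20 50 0'|egrep 'time|tcp_p|width';  python3 -m jog '0.72 0 0 0 0;0.72 0 0 0 0'|egrep 'tcp_p'
python3 - <<'E'
from h import *
w=cap("wrist","w12"); p=w["pixels"].astype(int)
blobs(w,(p.max(2)-p.min(2)<60)&(p.min(2)>130),.017,200,8000,box=(0,0,512,213))
t=cap("top","t12"); s=cap("scene","s12")
cv2.imwrite("pics/v12.png",np.hstack([cv2.resize(w["pixels"][:,:,::-1],(400,300)),cv2.resize(s["pixels"][:,:,::-1],(400,300))]))
E
```

```text
tcp_pos: [0.4676, 0.3258, -0.0086]
wrist_force: [-0.2, -0.4, -0.0]
gripper_width: 0.446
gripper_force: 30.0
tcp_pos: [0.4683, 0.3275, -0.0123]
wrist_force: [0.5, -0.1, -0.1]
gripper_width: 0.681
gripper_force: 0.0
time_s: 47.25
tcp_pos: [0.5755, 0.3531, 0.1611]
gripper_width: 0.72
tcp_pos: [0.5735, 0.3525, 0.1574]
px [315. 153.] a 897.5 rect [535.1 419.3] size 39.4 38.9 long ang -82.6 circ 535.4 419.2 r 20.1
px [241. 142.] a 918.0 rect [533.8 331.5] size 38.6 38.2 long ang -82.8 circ 534.2 331.7 r 19.9
px [ 48. 146.] a 2170.0 rect [572.1 111.9] size 79.0 49.3 long ang -23.7 circ 573.2 112.5 r 44.1
px [326.  92.] a 1010.5 rect [468.4 419. ] size 40.2 38.7 long ang -69.0 circ 468.5 418.9 r 20.4
px [242.  83.] a 1025.5 rect [469.6 326.8] size 38.6 38.1 long ang 7.1 circ 469.7 327.0 r 19.8
px [496.  39.] a 686.5 rect [378.5 604.5] size 37.6 33.8 long ang 14.0 circ 377.8 606.3 r 21.6
px [499.   9.] a 287.5 rect [345.2 599.5] size 28.8 16.3 long ang -76.2 circ 343.2 599.1 r 15.6
```

View pics/v12.png

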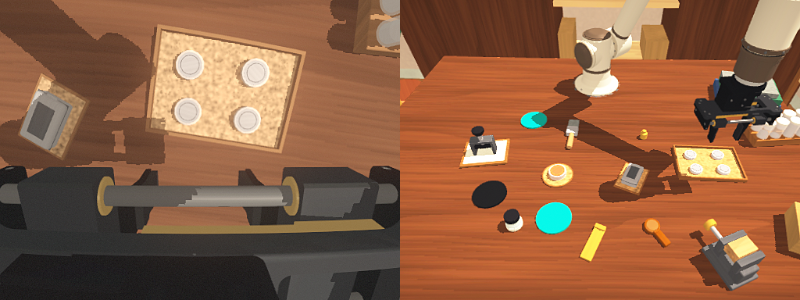

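The left crop shows all four coins flat in the tray, well apart. The snuff box was knocked: it now sits toward one edge of its plinth. The medal looks fine. I'll look closer at the box.

```bash
python3 -m jog '1 12 -49 -13 -10;1 12 -49 -13 -10;1 12 -49 -13 -10;1 11 -49 -13 0;1 11 -49 -13 0'|egrep 'tcp_p'; python3 -m jog '1 0 0 0 0;1 0 0 0 0'|egrep 'tcp_p|ee_r'
python3 - <<'E'
from h import *
w=cap("wrist","w13"); p=w["pixels"].astype(int)
for th in (60,100): blobs(w,(p.max(2)-p.min(2)<60)&(p.min(2)>th),.032,800,8000,box=(120,0,400,213))
blobs(w,p[:,:,1]>140,.006,800,box=(120,0,400,213))
for n in ("top","scene"):
  c=cap(n); p=c["pixels"].astype(int); 
  for q in ([.572,.113,.032],[.56,-.116,.024]):
    P=proj(c,[q])[0].astype(int); a=25; print(n,q); blobs(c,(p.max(2)-p.min(2)<70)&(p.min(2)>80),q[2],60,1500,box=(P[0]-a,P[1]-a,P[0]+a,P[1]+a))
E
```

```text
tcp_pos: [0.6315, 0.1066, 0.0927]
tcp_pos: [0.632, 0.1082, 0.0934]
ee_rot: [[-0.922, 0.387, -0.001], [0.387, 0.922, -0.0], [0.001, -0.001, -1.0]]
px [236. 119.] a 5165.0 rect [569.5 122.3] size 78.1 49.3 long ang -23.6 circ 571.0 122.2 r 44.1
px [235. 122.] a 5160.0 rect [569.5 122.3] size 78.1 49.3 long ang -23.5 circ 571.0 122.2 r 44.1
px [243. 130.] a 9889.5 rect [569.8 121.7] size 109.4 84.0 long ang -23.7 circ 569.7 121.9 r 68.0
top [0.572, 0.113, 0.032]
px [203. 194.] a 377.5 rect [569.1 122.3] size 76.7 49.3 long ang -24.4 circ 571.1 122.3 r 42.6
top [0.56, -0.116, 0.024]
scene [0.572, 0.113, 0.032]
px [296. 222.] a 546.0 rect [579.3 119.3] size 92.6 51.3 long ang -23.3 circ 580.7 119.9 r 48.1
scene [0.56, -0.116, 0.024]
px [202. 220.] a 356.0 rect [ 566.5 -116. ] size 66.4 54.4 long ang 5.3 circ 566.5 -115.9 r 33.6
```

Close up, the snuff box is centred after all (569.5,122.3 against the plinth's 569.8,121.7, both at -23.6°); the apparent shift was only parallax. I'll check the medal on the way to the stamp.

```bash
python3 -m jog '0 0 -53 0 0;0 0 -53 0 0;0 0 -53 0 0;0 0 -54 0 0;0 0 0 0 0'|egrep 'tcp_p'
python3 - <<'E'
from h import *
w=cap("wrist","w14"); p=w["pixels"].astype(int); print(r.sense()["tcp_pos"])
for th in (180,200): print("medal");blobs(w,p[:,:,2]>th,.024,1000,box=(100,0,430,213))
for th in (130,150):print("round");blobs(w,p[:,:,1]>th,0.006,3000,20000,box=(100,0,430,213))
E
python3 -m jog '0 0 -40 40 0;0 -10 -50 20 0;0 -20 -50 0 0;0 -20 -50 0 0;0 -10 -30 0 0'|egrep 'tcp_p'; python3 -m jog '0 0 0 0 0;0 0 0 0 0'|egrep 'time|tcp_p'
python3 - <<'E'
from h import *
w=cap("wrist","w15"); p=w["pixels"].astype(int); print(r.sense()["tcp_pos"])
blobs(w,p.max(2)<60,.112,150,20000,box=(0,0,512,205))
print("card");blobs(w,p.min(2)>150,.010,500,60000,box=(0,0,512,205))
for n in ("top","scene"):
    c=cap(n,n+"15"); p=c["pixels"].astype(int); P=proj(c,[[.468,-.375,.112]])[0].astype(int); a=12; print(n,P)
    for th in (40,55): blobs(c,p.max(2)<th,.112,40,2000,box=(P[0]-a,P[1]-a,P[0]+a,P[1]+a))
E
```

```text
tcp_pos: [0.6323, -0.1071, 0.0939]
[ 0.63252194 -0.10536071  0.0938692 ]
medal
px [206. 129.] a 3179.0 rect [ 559.3 -115.5] size 57.8 55.4 long ang -57.4 circ 558.5 -114.8 r 30.1
medal
px [210. 122.] a 3096.0 rect [ 559.6 -116.3] size 55.4 54.0 long ang 66.9 circ 560.2 -116.4 r 27.8
round
px [207. 127.] a 9075.0 rect [ 560.9 -116.3] size 101.8 101.5 long ang 6.6 circ 565.3 -113.2 r 55.7
round
px [213. 122.] a 8882.5 rect [ 561.3 -117. ] size 99.7 99.4 long ang 22.2 circ 561.4 -116.7 r 50.3
tcp_pos: [0.5725, -0.3247, 0.1541]
time_s: 50.22
tcp_pos: [0.5733, -0.3231, 0.1538]
[ 0.57342384 -0.32301204  0.15380033]
card
px [414.  99.] a 3534.0 rect [ 561.3 -118.5] size 89.9 88.8 long ang -66.6 circ 560.8 -118.6 r 45.3
px [180. 110.] a 6567.0 rect [ 466.2 -373.3] size 131.4 101.9 long ang -81.7 circ 466.0 -373.2 r 82.1
top [379 223]
px [377. 224.] a 118.0 rect [ 465.8 -369.4] size 38.0 31.2 long ang -89.5 circ 465.7 -370.1 r 19.7
px [379. 224.] a 189.5 rect [ 463.9 -365.2] size 56.4 35.1 long ang -85.8 circ 460.1 -364.9 r 30.9
scene [ 97 164]
px [ 98. 166.] a 279.0 rect [ 469.2 -371.1] size 74.5 55.6 long ang 32.2 circ 469.0 -375.3 r 40.0
px [ 95. 166.] a 359.0 rect [ 460.4 -378.9] size 97.7 54.7 long ang 16.4 circ 461.4 -382.4 r 50.0
```

Card centre and plunger agree at about (467,-373). The medal is centred on its plinth within about 1 mm. Now I press.

```bash
python3 -m jog '0 -53 -25 0 0;0 -53 -25 0 0;0 0 0 0 0;0 0 0 -40 0;0 0 0 -15 0'|egrep 'tcp_p|force|width'; python3 -m jog '0 0 0 0 0;0 0 0 -6 0;0 0 0 -4 0;0 0 0 0 0'|egrep 'tcp_p|t_force'; python3 -m jog '0 0 0 -5 0;0 0 0 0 0'|egrep 'tcp_p|t_force'
```

```text
tcp_pos: [0.4661, -0.3734, 0.0968]
wrist_force: [0.6, -0.1, 0.1]
gripper_width: 0.003
gripper_force: 0.0
tcp_pos: [0.4674, -0.3751, 0.0895]
wrist_force: [1.2, 0.4, 2.3]
tcp_pos: [0.4673, -0.3752, 0.0841]
wrist_force: [1.8, 0.7, 3.2]
```

```bash
python3 -m jog '0 0 0 -5 0;0 0 0 -5 0;0 0 0 0 0'|egrep 'tcp_p|t_force'; python3 -m jog '0 0 0 -3 0;0 0 0 0 0'|egrep 'tcp_p|t_force'; python3 -m jog '0 0 0 -2 0;0 0 0 0 0;0 0 0 0 0'|egrep 'tcp_p|t_force'
```

```text
tcp_pos: [0.4673, -0.3752, 0.074]
wrist_force: [2.4, 1.2, 5.9]
tcp_pos: [0.4673, -0.3752, 0.0713]
wrist_force: [2.5, 2.2, 6.3]
tcp_pos: [0.4674, -0.3753, 0.0703]
wrist_force: [0.9, 3.0, 11.0]
```

```bash
python3 -m jog '0 0 0 -1 0;0 0 0 0 0;0 0 0 0 0;0 0 0 0 0'|egrep 'tcp_p|t_force'; python3 -m jog '0 0 0 10 0;0 0 0 15 0;0 0 0 40 0;0 0 0 40 0;0 40 30 0 0'|egrep 'time|tcp_p|t_force'; python3 -m jog '0 50 30 0 0;0 50 30 0 0;0 0 0 0 0;0 0 0 0 0;0 0 0 0 0'|egrep 'time|tcp_p|t_force'
python3 - <<'E'
from h import *
for n in ("top","scene"):
  c=cap(n,n+"f"); p=c["pixels"].astype(int); L=(p.max(2)-p.min(2)<70)&(p.min(2)>80)
  for nm,q in dict(snuff=[.57,.122,.032],medal=[.56,-.116,.024],c1=[.535,.42,.017],c2=[.535,.333,.017],c3=[.468,.42,.017],c4=[.469,.327,.017]).items():
    P=proj(c,[q])[0].astype(int); a=25 if nm in("snuff","medal") else 12; print(n,nm); blobs(c,L,q[2],40,1500,box=(P[0]-a,P[1]-a,P[0]+a,P[1]+a))
  P=proj(c,[[.467,-.374,.112]])[0].astype(int); print("plunger",P); blobs(c,p.max(2)<40,.112,40,2000,box=(P[0]-12,P[1]-12,P[0]+12,P[1]+12))
E
```

```text
tcp_pos: [0.4675, -0.3753, 0.0702]
wrist_force: [-0.2, 4.1, 13.5]
time_s: 53.88
tcp_pos: [0.5056, -0.3467, 0.1761]
wrist_force: [0.6, -0.2, -0.8]
time_s: 54.5
tcp_pos: [0.605, -0.2856, 0.1725]
wrist_force: [-0.9, 0.2, -0.8]
top snuff
px [203. 192.] a 385.0 rect [569.7 122.7] size 77.4 48.2 long ang -24.4 circ 571.1 122.2 r 42.6
top medal
px [288. 214.] a 257.0 rect [ 503.3 -127.2] size 118.8 26.9 long ang -89.1 circ 495.8 -127.3 r 59.7
px [283. 193.] a 1126.5 rect [ 576.1 -130.6] size 127.4 113.0 long ang -0.4 circ 576.1 -130.6 r 85.1
top c1
px [107. 201.] a 105.5 rect [535.9 417.9] size 36.2 35.6 long ang -43.1 circ 535.5 418.5 r 19.1
top c2
px [137. 202.] a 107.5 rect [534.4 330.2] size 37.2 33.8 long ang 47.1 circ 534.3 330.6 r 19.4
top c3
px [105. 224.] a 101.5 rect [466.9 419.1] size 34.4 33.1 long ang -88.6 circ 467.8 419.3 r 19.3
top c4
px [136. 223.] a 109.0 rect [469.  326.1] size 36.5 32.9 long ang -88.7 circ 469.7 325.5 r 19.3
plunger [379 224]
px [377. 224.] a 118.0 rect [ 465.8 -369.4] size 38.0 31.2 long ang -89.5 circ 465.7 -370.1 r 19.7
scene snuff
px [297. 223.] a 552.5 rect [579.3 119.3] size 92.6 51.3 long ang -23.3 circ 580.7 119.9 r 48.1
scene medal
px [202. 220.] a 322.5 rect [ 566.5 -116. ] size 66.4 54.4 long ang 5.3 circ 566.5 -115.9 r 33.6
scene c1
px [414. 217.] a 167.5 rect [539.7 416.3] size 47.6 38.1 long ang -17.8 circ 539.7 415.9 r 24.0
scene c2
px [379. 215.] a 166.5 rect [538.  329.8] size 46.6 39.1 long ang -12.5 circ 538.0 328.9 r 23.5
scene c3
px [406. 199.] a 144.5 rect [473.2 417.2] size 48.3 37.9 long ang -15.4 circ 472.8 416.6 r 24.4
scene c4
px [372. 198.] a 144.0 rect [475.3 325. ] size 47.8 38.7 long ang -11.7 circ 475.3 325.5 r 24.4
plunger [ 97 164]
px [ 99. 167.] a 162.0 rect [ 483.7 -363.1] size 55.0 37.5 long ang 16.4 circ 484.9 -361.6 r 31.4
```

```bash
python3 -c "
from station import r; print(r.finish_job())"
```

```text
the job is handed in; nothing more can be done
None
```

The job is handed in: the medal and snuff box are swapped and centred, all four coins I found lie flat and apart in the tray, and the stamp was then pressed to its stop and released; the verdict was not shown.

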